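Feed the pick-up over the capacitor

TASK

Two small hand-fed traverse stages stand on the bench. On the one whose bed bears the box-shaped film capacitor, take hold of the upright wing knob on the carriage and turn it clockwise (seen from above), going along with the carriage as it runs down its rail, until the pick-up on the carriage's arm stands over the middle of the capacitor; then let go. Leave the capacitor where it stands and do not disturb the other stage, which has the finned heat sink on it.

Things in the scene. Friction and masses are not known exactly. Their poses are not given: they have to be found in the camera images.
- feed_knob: Black wing knob on the capacitor stage's carriage. Origin: on its vertical axis, mid-wing, 113 mm above the bench; grip here. Wing 12 mm (x) by 44 (y) by 31 high, at the start along the rail; boss, arm below 98. Each rad clockwise from above carries carriage and knob 36 mm along its starting -y (robot's right). Range 1.85 rad, need 0.6 to 1.45. Takes about 0.15 N m; stays where left.
- carriage_tip (a point): Underside of the round pick-up, 12 mm across, at the end of the carriage's arm: 72 mm above the bench, 83 mm behind the knob's axis (away from the robot, square to the rail). It travels with the carriage and knob. The arm's top is 88 mm above the bench; bed, rail, rack and gear are below 45 mm.
- film_cap: Dark box-shaped film capacitor, 35 mm across the rail (x), 57 along it (y), 45 high plus wire pins to 57, standing loose on the stage's bed, which is 10 mm thick. Origin: centre of its underside. It stands on the pick-up's line of travel, 22 to 52 mm from the pick-up's start; the pick-up passes clear above its pins.
- spare_knob: The same wing knob on the other, identical stage, which has a grey finned heat sink (80 x 61 x 30 mm) on its bed: to be left alone. Origin as for feed_knob, 113 mm above the bench.

How it is judged:
On the way:
1. the wing knob is held between the fingers and has run at least 8 mm along the rail (distance of feed_knob from where it was at the start of the episode above 0.008 m and contact force between the fingers and feed_knob above 2 N and distance between the grasp point and feed_knob below 0.025 m), for 0.1 s.
At the end, for the whole second after the job is handed in: the pick-up stands within 10 mm, seen from above, of the middle of the capacitor and is at rest; the capacitor stands upright within 8 mm of where it was; the other stage's knob is within 5 mm of where it was (horizontal distance between carriage_tip and film_cap below 0.01 m and distance of film_cap from where it was at the start of the episode below 0.008 m and distance of spare_knob from where it was at the start of the episode below 0.005 m and angle between film_cap's own z axis and vertical below 0.1 rad and linear speed of feed_knob below 0.01 m/s); the robot touches nothing.
It fails at once if the film capacitor is shifted by more than 8 mm (distance of film_cap from where it was at the start of the episode above 0.008 m).
It fails at once if the other stage's carriage is run by more than 5 mm (distance of spare_knob from where it was at the start of the episode above 0.005 m).
It also fails if it takes over 35 s, if anything falls off the work surface, if the arm or the gripper's body presses on something with over 40 N, if the wrist force passes 120 N, or if a joint passes its speed limit or range.

ROBOT

A 6-joint arm with a two-finger parallel gripper is mounted at the origin on a cart in front of the work surface, level with it; the furniture and walls round the work are solid. World frame = base frame: x ahead of the robot, y to its left, z up, the work surface at z = 0. Lengths are in m, angles in rad, forces in N, time in s.
With the tool pointing down it reaches from about 0.35 to 0.85 m from the base axis. Payload 8.1 kg.
Tool frame: the origin (TCP) lies midway between the tips of the shut fingers; the grasp point (between the pads) lies robot.grip_depth behind it (robot.grip_depth is the distance from the TCP to the grasp point, in m); z points along the fingers, y is the line along which they close (so a half turn about z gives the same grasp; the last joint's range is limited). The gripper opens to 93 mm and grips with 3 to 60 N. Pads are 15 mm wide; open, the fingers measure 128 mm over their backs; the gripper's body (75 mm by 188 mm) begins 65 mm behind the grasp point.
Start: joints at [1.057, 0.13, 1.488, -0, 1.523, -0.085], TCP at [0.249, 0.546, 0.219] pointing down, gripper open.
Joint ranges: [-2.96, 2.96], [-0.89, 2.26], [0.02, 2.5], [-1.34, 4.48], [0, 2.73], [-2.66, 2.66]. Speed limits (rad/s): [2.39, 2.39, 2.79, 3.14, 3.14, 3.14].

INTERFACE

Orientations are given as a rotation vector (axis times angle).
In Python, from plant import robot gives the robot as it stands.
- The arm moves only by the tool carry_out, never from a script. Its argument "rows" is a list of rows, each a list of 6 numbers: the shift along the tool's x, y, z in m, then the turn, a rotation vector about the tool's x, y, z in degrees. A call has 1 to 12 rows; each row is the pose to reach, as a shift and turn from the pose commanded when the call began, along the tool's axes at that moment; what a row does not reach only later rows make up. A row lasts 1/8 s, in which the tool goes at most 62.5 mm and 10.7 degrees, less where a joint would pass 70% of its speed; a pose out of reach is approached as far as the arm can. A call with a gripper value outside its range is refused whole. "jaw" is the closure in counts, from 0 (fully open) to 255 (shut), set as the call begins (left out, the last holds). The fingers move at their own pace and stop on an object; "force" is the grip in N (left out, the last holds). Time passes only in rows, so rows that repeat a pose let the fingers close. It gives the time, the measured TCP pose, the force, the opening and the grip force at its end, in the units of the state.
- robot.read_state(): the state, without advancing time (a new reading comes with each control period).
- robot.read_camera(name): name is "scene" or "top" or "wrist"; returns the picture (420x560x3 uint8, red, green, blue); there is no depth.
- robot.camera_model(name): a dict with "fx", "fy", "cx", "cy" (pixels), "R" (3x3) and "t" (3): a world point X has camera coordinates R X + t; the wrist camera has in their place "mount" (4x4, takes a point from camera to tool coordinates, whose origin is the TCP and whose axes are the flange's). Camera axes: x right, y down, z forward; pixel columns grow to the right and rows downward; lengths in m; the calibration is good to about 2 mm. The wrist camera is an equidistant fisheye: a pixel r from the principal point sees the ray r / f radians off the axis. A picture is of the moment at which its call begins: read the wrist's pose just before it. camera_model takes no time and is no camera call.
- robot.close_job(): hands the job in; it is judged then, once.
Trained networks look in the newest picture that a camera, given by its name, has taken for a name from the list of things; names that differ only in an ending like _2 or _b are one class to them, and where a whole thing is asked for, a point or a joint stands for the part that bears it (a point fixed in the world has none). Each returns a list of dicts, best first, with "conf" (0 to 1); they miss things now and then, are a little off and sometimes report something else, mostly with a low value. They report only what shows in the picture. A call takes as long as a camera call.
- robot.outline_of(camera, target): "pixels" (420x560 bool, what is visible of it) and "pixel" ([column, row] in pixels, amid what is visible of it).
The state is a dict: "t": time; "q": joint angles; "dq": joint speeds; "joint_torque": joint torques, N m; "tool_pos": TCP position; "orientation": TCP orientation; "force": force on the tool from outside, world axes, zero at the start; "wrist_torque": the same for the moment, N m; "opening": finger opening in m; "gripper_force": force on a finger pad.
Only numpy, scipy, OpenCV 4.12 (cv2) and the standard library are available. Lean on these libraries where they do the work, as an engineer would, in place of code of your own. Each camera call takes 0.05 s, during which the arm holds its last target. There are 200 camera calls.

## Working session

There is one attempt and no reset: what is moved stays moved. The work goes in short steps, Python scripts to look and compute and a tool call to move; the robot and the scene stay as the last step left them, time stands still between calls to the robot, and variables do not carry over. Pictures are saved under pics/ and viewed, at most 10 in all, crops included, and the job is handed in when it is done.

Besides the shell and the picture viewer there is one more tool, called after "Request:" as name([rows], argument=value, ...), one row to a line, values as JSON. carry_out: Moves the arm, as the interface text tells. Its arguments: {"type":"object","properties":{"rows":{"type":"array"},"jaw":{"type":"number"},"force":{"type":"number"}},"required":["rows"]}

```bash
mkdir -p pics; cat > h.py <<'E'
import numpy as np, cv2
from plant import robot
from scipy.spatial.transform import Rotation as Ro
def ray(cam,px,st=None):
    m=robot.camera_model(cam)
    u=(px[0]-m["cx"])/m["fx"]; v=(px[1]-m["cy"])/m["fy"]
    if "mount" in m:
        r=np.hypot(u,v); d=np.array([np.sin(r)*u/r,np.sin(r)*v/r,np.cos(r)]); M=np.array(m["mount"])
        R=Ro.from_rotvec(st["orientation"]).as_matrix()
        return R@M[:3,3]+st["tool_pos"], R@M[:3,:3]@d
    R=np.array(m["R"]);t=np.array(m["t"]); return -R.T@t, R.T@np.array([u,v,1])
def atz(cam,px,z,st=None):
    o,d=ray(cam,px,st); return o+d*(z-o[2])/d[2]
E
python3 - <<'E'
from h import *
st=robot.read_state(); print(st, robot.grip_depth)
a=[]
for c in ["scene","top"]:
    im=robot.read_camera(c); cv2.imwrite(f"pics/{c}0.png",im[:,:,::-1])
    for n,z in [("feed_knob",.1285),("film_cap",.055),("spare_knob",.1285)]:
        for d in robot.outline_of(c,n)[:3]:
            ys,xs=np.nonzero(d["pixels"])
            print(c,n,round(d["conf"],2),d["pixel"],len(xs),xs.min(),xs.max(),ys.min(),ys.max(),atz(c,d["pixel"],z).round(3))
E
```

```text
{'t': 0.0, 'q': array([ 1.05656014e+00,  1.31137967e-01,  1.48928038e+00, -1.32484336e-05,
        1.52297439e+00, -8.54050011e-02]), 'dq': array([ 0.00105137,  0.00037736, -0.00014598,  0.00019412, -0.00157998,
       -0.00177907]), 'joint_torque': array([-1.41280170e-04, -5.59837174e+01, -4.91767609e+01,  7.68450857e-02,
        3.48183629e-02, -1.50522651e-04]), 'tool_pos': array([0.24919462, 0.54518667, 0.21760069]), 'orientation': array([-6.68345234e-01, -3.06914499e+00,  2.70710854e-03]), 'force': array([-0.38758777, -0.39664522,  0.50365065]), 'wrist_torque': array([-0.02310459, -0.03766611, -0.0219364 ]), 'gripper_force': 0.0, 'opening': 0.09283108214727372} 0.0188
scene feed_knob 0.67 [315.6, 265.9] 1345 293 332 233 286 [ 0.377 -0.308  0.129]
scene film_cap 0.93 [340.9, 256.2] 832 328 359 240 272 [ 0.512 -0.285  0.055]
scene spare_knob 0.91 [206.2, 214.6] 990 192 224 183 232 [ 0.384 -0.055  0.129]
top feed_knob 0.64 [346.0, 235.5] 862 329 361 220 253 [ 0.442 -0.254  0.129]
top feed_knob 0.34 [352.7, 192.7] 505 336 365 181 205 [ 0.526 -0.271  0.129]
top film_cap 0.68 [354.2, 192.4] 533 336 366 181 205 [ 0.54  -0.282  0.055]
top spare_knob 0.68 [209.7, 234.6] 874 194 228 217 249 [0.451 0.009 0.129]
```

```bash
python3 -c "
import cv2,numpy as np
a=cv2.imread('pics/top0.png');b=cv2.imread('pics/scene0.png')
print(a.shape)"
```

```text
(420, 560, 3)
```

View pics/top0.png

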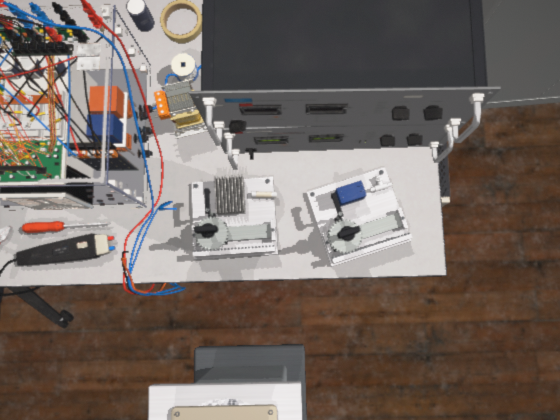

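View pics/scene0.png

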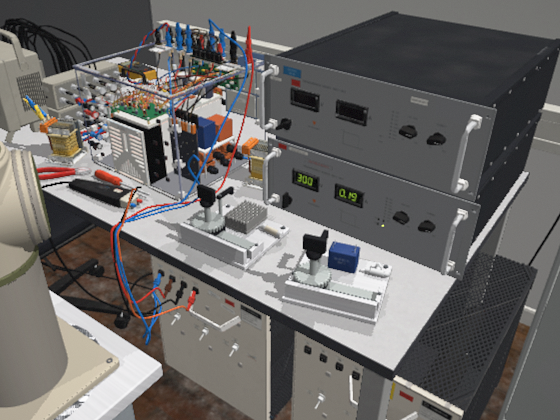

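The top view shows the capacitor stage on the right, rotated: knob near (347,232), blue capacitor near (350,192). The heat sink stage is on the left, with its knob near (206,230). The scene view agrees. I'll zoom in to measure it more exactly.

```bash
python3 - <<'E'
from h import *
a=cv2.imread('pics/top0.png')[155:275,290:425]; b=cv2.imread('pics/scene0.png')[220:325,270:400]
a=cv2.resize(a,None,fx=4.4,fy=4.4,interpolation=cv2.INTER_CUBIC)
cv2.imwrite('pics/ztop.png',a)
b=cv2.resize(b,None,fx=5,fy=5,interpolation=cv2.INTER_CUBIC); cv2.imwrite('pics/zsc.png',b)
for c in["top","scene"]:
    m=robot.camera_model(c);print(c,(-np.array(m["R"]).T@np.array(m["t"])).round(3),m["fx"])
E
```

```text
top [ 0.332 -0.15   1.174] 543.4458322347118
scene [-0.24  -0.668  0.699] 538.0777281460497
```

View pics/ztop.png

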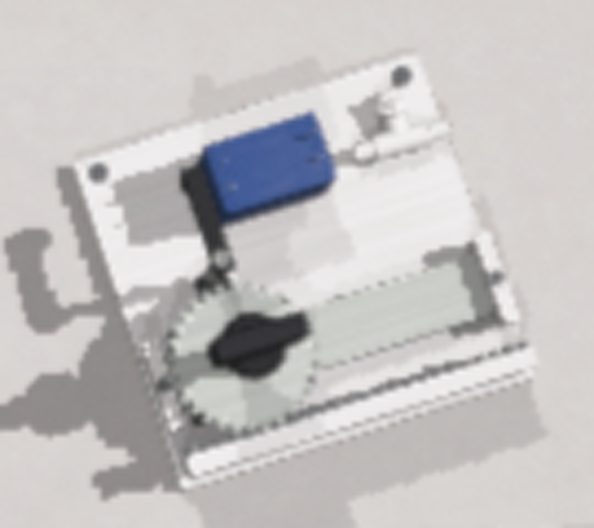

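View pics/zsc.png

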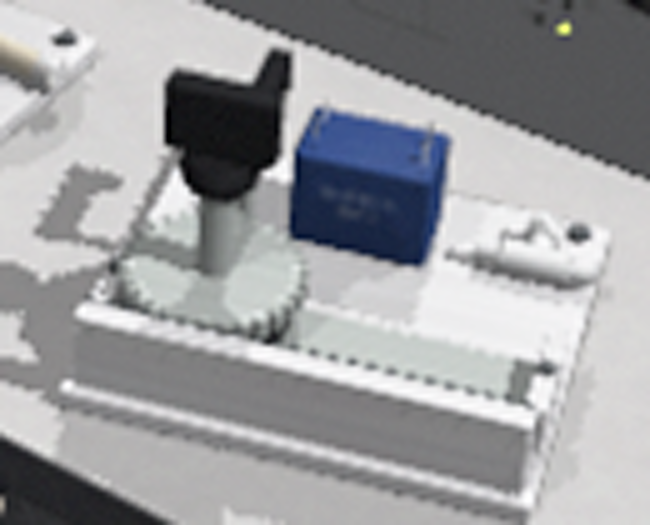

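```bash
cat >> h.py <<'E'
def proj(cam,P,st=None):
    m=robot.camera_model(cam); P=np.atleast_2d(P)
    if "mount" in m:
        M=np.array(m["mount"]); R=Ro.from_rotvec(st["orientation"]).as_matrix()
        p=((P-st["tool_pos"])@R-M[:3,3])@M[:3,:3]
        r=np.hypot(p[:,0],p[:,1]); th=np.arctan2(r,p[:,2])/r
        return np.c_[m["cx"]+m["fx"]*th*p[:,0],m["cy"]+m["fy"]*th*p[:,1]]
    p=P@np.array(m["R"]).T+np.array(m["t"]); return np.c_[m["cx"]+m["fx"]*p[:,0]/p[:,2],m["cy"]+m["fy"]*p[:,1]/p[:,2]]
def box(x,y,yaw,sx,sy,z0,z1):
    c,s=np.cos(yaw),np.sin(yaw)
    return np.array([[x+c*a-s*b,y+s*a+c*b,z] for a in(-sx/2,sx/2) for b in(-sy/2,sy/2) for z in(z0,z1)])
def hullmask(pts,S=4):
    im=np.zeros((420*S,560*S),np.uint8)
    cv2.fillConvexPoly(im,cv2.convexHull(np.round((pts+.5)*S-.5).astype(np.int32)),1)
    return cv2.resize(im.astype(np.float32),(560,420),interpolation=cv2.INTER_AREA)
E
python3 - <<'E'
from h import *
from scipy.optimize import minimize
Z=lambda p:(p[0]/4.4+290-.5+.11,p[1]/4.4+155-.5+.11)
for n,a,b,z in[("wing",(212,355),(310,322),.1285),("back edge",(80,160),(415,55),.01),("front",(185,485),(535,370),.025)]:
    A,B=atz("top",Z(a),z),atz("top",Z(b),z);d=A-B
    print(n,((A+B)/2).round(4),np.linalg.norm(d).round(4),"yaw",np.degrees(np.arctan2(-d[0],d[1])).round(1))
ims={}
for c in["top","scene"]:
    im=cv2.imread(f'pics/{c}0.png').astype(int)
    ims[c]=((im[:,:,0]-im[:,:,2]>40)&(im[:,:,0]>60)).astype(np.float32)
    w=np.zeros((420,560));  
    if c=="top": w[170:215,325:380]=1
    else: w[235:280,322:368]=1
    ims[c]*=w; print(c,ims[c].sum())
for cs in(["top"],["scene"],["top","scene"]):
    f=lambda p:sum(np.abs(hullmask(proj(c,box(p[0],p[1],p[2],.035,.057,.010,.055)))-ims[c]).sum() for c in cs)
    r=minimize(f,[.54,-.28,-.3],method="Nelder-Mead",options=dict(initial_simplex=[[.54,-.28,-.3],[.55,-.28,-.3],[.54,-.27,-.3],[.54,-.28,-.2]]))
    print(cs,r.x[:2].round(4),np.degrees(r.x[2]).round(1),r.fun.round(1))
E
```

```text
wing [ 0.4498 -0.2601  0.1285] 0.0454 yaw 17.1
back edge [ 0.5784 -0.2712  0.01  ] 0.1745 yaw 16.0
front [ 0.4175 -0.3163  0.025 ] 0.1766 yaw 16.6
top 446.0
scene 581.0
['top'] [ 0.5452 -0.2773] 19.2 128.5
['scene'] [ 0.5437 -0.274 ] -33.6 311.1
['top', 'scene'] [ 0.5441 -0.2757] 23.8 396.1
```

Yaw is about 16.5°, the knob is at about (0.450, -0.260) and the capacitor at about (0.544, -0.276). That puts the travel at about 41 mm, which is inside the stated 22–52 mm. I'll move towards the knob now.

Request:
carry_out([
  [-0.037,-0.047,0,0,0,4.1],
  [-0.075,-0.094,0,0,0,8.2],
  [-0.112,-0.141,0,0,0,12.2],
  [-0.15,-0.188,0,0,0,16.3],
  [-0.187,-0.235,0,0,0,20.4],
  [-0.224,-0.281,0,0,0,24.5],
  [-0.262,-0.328,0,0,0,28.5],
  [-0.299,-0.375,0,0,0,32.6],
  [-0.337,-0.422,0,0,0,36.7],
  [-0.374,-0.469,0,0,0,40.8],
  [-0.411,-0.516,0,0,0,44.8],
  [-0.448,-0.562,0,0,0,48.9],
], jaw=0, force=25)

```text
t: 1.9
tool_pos: [0.4235, -0.1539, 0.2191]
orientation: [1.882, 2.514, 0.001]
force: [0.8, 0.3, 0.3]
opening: 0.0932
gripper_force: 0.0
```

Request:
carry_out([
  [-0.055,-0.003,0,0,0,0],
  [-0.109,-0.005,0,0,0,0],
  [-0.109,-0.005,0,0,0,0],
  [-0.109,-0.005,0,0,0,0],
])

```text
t: 2.4
tool_pos: [0.4492, -0.2574, 0.2184]
orientation: [-1.879, -2.516, -0.0]
force: [-0.9, 0.4, -0.1]
opening: 0.0933
gripper_force: 0.0
```

```bash
python3 - <<'E'
from h import *
st=robot.read_state(); im=robot.read_camera("wrist"); cv2.imwrite("pics/w1.png",im[:,:,::-1])
import pickle; pickle.dump(st,open("st1.pkl","wb"))
print(st["tool_pos"],st["orientation"],robot.camera_model("wrist"))
K=np.array([.4498,-.2601]);y=np.radians(16.5);ex=np.array([np.cos(y),np.sin(y)]);ey=np.array([-np.sin(y),np.cos(y)])
print("pred wing ends",[proj("wrist",np.r_[K+s*.022*ey,.1285],st).round(0) for s in(1,-1)],"cap",proj("wrist",box(.544,-.275,y,.035,.057,.01,.055),st).round(0).tolist())
for n in["feed_knob","film_cap"]:
    for d in robot.outline_of("wrist",n)[:2]: print(n,d["conf"],d["pixel"],d["pixels"].sum())
E
```

```text
[ 0.44922171 -0.25735348  0.21838328] [-1.87924988e+00 -2.51641660e+00 -4.87173279e-04] {'fx': 325.19226210127806, 'fy': 325.19226210127806, 'cx': 275.6975761072946, 'cy': 214.64305006904465, 'mount': array([[ 5.15352992e-04, -9.68165164e-01, -2.50311707e-01,
         6.87513639e-02],
       [ 9.99999865e-01,  4.82780807e-04,  1.91526652e-04,
         4.70977836e-04],
       [-6.45837448e-05, -2.50311772e-01,  9.68165282e-01,
        -1.65959871e-01],
       [ 0.00000000e+00,  0.00000000e+00,  0.00000000e+00,
         1.00000000e+00]])}
pred wing ends [array([[275., 195.]]), array([[275., 246.]])] cap [[330.0, 249.0], [337.0, 264.0], [333.0, 205.0], [340.0, 214.0], [358.0, 249.0], [367.0, 263.0], [361.0, 205.0], [371.0, 214.0]]
film_cap 0.67 [344.2, 235.8] 1643
```

View pics/w1.png

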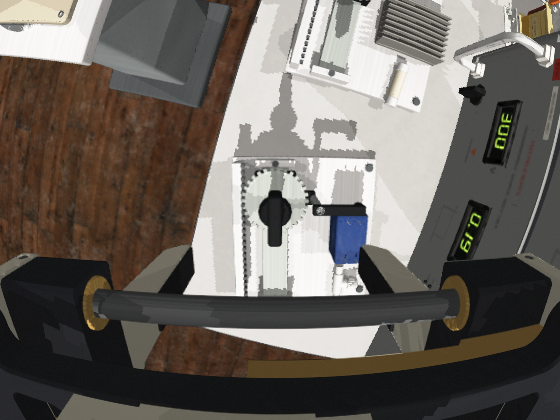

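The wrist view shows the wing at rows 191–246, column 275, as predicted. The arm's end is near (364,211), with the blue capacitor just below it. I'll fit these positions.

```bash
python3 - <<'E'
from h import *
import pickle
from scipy.optimize import minimize
st=pickle.load(open("st1.pkl","rb"))
im=cv2.imread("pics/w1.png")
z=cv2.resize(im[170:290,240:390],None,fx=5,fy=5,interpolation=cv2.INTER_CUBIC); cv2.imwrite("pics/zw1.png",z)
hsv=cv2.cvtColor(im,cv2.COLOR_BGR2HSV)
m=((hsv[:,:,1]>110)&(abs(hsv[:,:,0].astype(int)-113)<15)).astype(np.float32); w=np.zeros((420,560),np.float32); w[200:285,320:385]=1; m*=w; print(m.sum())
y=np.radians(16.5)
f=lambda p:np.abs(hullmask(proj("wrist",box(p[0],p[1],p[2],.035,.057,.010,.055),st))-m).sum()
x0=np.array([.544,-.275,y]); r=minimize(f,x0,method="Nelder-Mead",options=dict(initial_simplex=np.vstack([x0,x0+np.diag([.008,.008,.1])])))
print(r.x[:2].round(4),np.degrees(r.x[2]).round(1),r.fun)
mt=cv2.imread("pics/top0.png"); h=cv2.cvtColor(mt,cv2.COLOR_BGR2HSV)
m2=((h[:,:,1]>110)&(abs(h[:,:,0].astype(int)-113)<15)).astype(np.float32); w=np.zeros((420,560),np.float32); w[170:215,325:380]=1; m2*=w
g=lambda p:np.abs(hullmask(proj("top",box(p[0],p[1],p[2],.035,.057,.010,.055)))-m2).sum()
r2=minimize(g,x0,method="Nelder-Mead",options=dict(initial_simplex=np.vstack([x0,x0+np.diag([.008,.008,.1])])))
print("top",r2.x[:2].round(4),np.degrees(r2.x[2]).round(1),r2.fun,m2.sum())
K=np.array([.4498,-.2601]);ex=np.array([np.cos(y),np.sin(y)]);ey=np.array([-np.sin(y),np.cos(y)])
for c in(r.x,r2.x): d=c[:2]-K; print("along",-d@ey,"across",d@ex)
E
```

```text
1528.0
[ 0.5424 -0.2798] 19.5 604.6875
top [ 0.5414 -0.2761] 17.8 141.125 434.0
along 0.045183846722791195 across 0.08318589270474061
along 0.041373791442524614 across 0.08325257132167434
```

View pics/zw1.png

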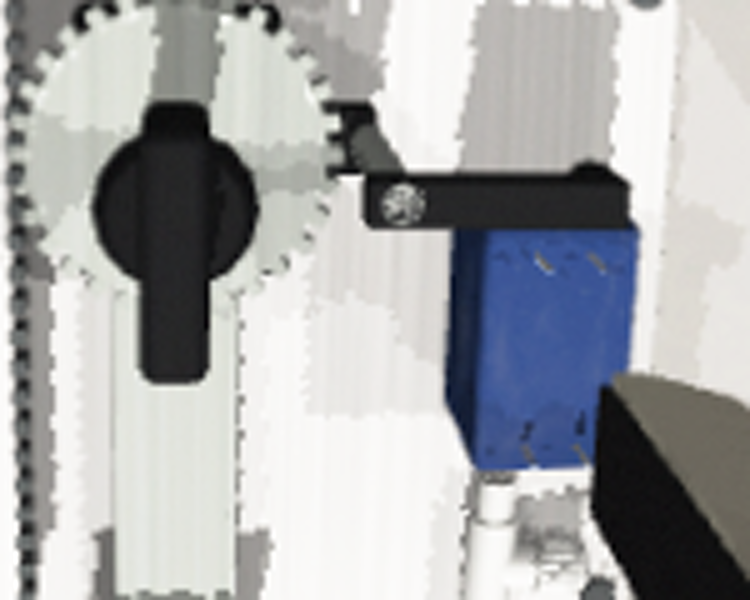

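The capacitor's far top corner at (335,263.5) and the wing's end match the estimates to about 1 mm. Travel is about 41 mm, or 66°. Next I descend and grip.

Request:
carry_out([
  [-0.003,0,0.045,0,0,0],
  [-0.003,0,0.085,0,0,0],
  [-0.003,0,0.11,0,0,0],
  [-0.003,0,0.118,0,0,0],
  [-0.003,0,0.118,0,0,0],
  [-0.003,0,0.118,0,0,0],
])

```text
t: 3.3
tool_pos: [0.4513, -0.2609, 0.1024]
orientation: [1.877, 2.516, 0.0]
force: [-0.7, 0.2, 0.7]
opening: 0.0928
gripper_force: 0.0
```

Request:
carry_out([
  [0,0,0,0,0,0],
  [0,0,0,0,0,0],
  [0,0,0,0,0,0],
  [0,0,0,0,0,0],
  [0,0,0,0,0,0],
  [0,0,0,0,0,0],
  [0,0,0,0,0,0],
  [0,0,0,0,0,0],
], jaw=255, force=25)

```text
t: 4.3
tool_pos: [0.4503, -0.2605, 0.1006]
orientation: [1.879, 2.518, -0.0]
force: [-0.7, -0.2, -0.7]
opening: 0.0176
gripper_force: 0.0
```

Request:
carry_out([
  [0,0,0,0,0,0],
  [0,0,0,0,0,0],
  [0,0,0,0,0,0],
])

```text
t: 4.68
tool_pos: [0.4493, -0.2608, 0.1006]
orientation: [-1.878, -2.516, 0.002]
force: [-5.6, -1.3, 3.0]
opening: 0.0119
gripper_force: 25.0
```

Request:
carry_out([
  [-0.0031,0,0,0,0,5],
  [-0.0063,0,0,0,0,10],
  [-0.0094,0,0,0,0,15],
  [-0.0126,0,0,0,0,20],
  [-0.0157,0,0,0,0,25],
  [-0.0188,0,0,0,0,30],
  [-0.0188,0,0,0,0,30],
])

```text
t: 5.55
tool_pos: [0.4546, -0.279, 0.1006]
orientation: [-2.467, -1.943, 0.003]
force: [-5.7, -1.2, 2.8]
opening: 0.0119
gripper_force: 25.0
```

Request:
carry_out([
  [-0.0032,0.0019,0,0,0,5.9],
  [-0.0065,0.0037,0,0,0,11.9],
  [-0.0097,0.0056,0,0,0,17.8],
  [-0.0129,0.0075,0,0,0,23.7],
  [-0.0162,0.0093,0,0,0,29.7],
  [-0.0194,0.0112,0,0,0,35.6],
  [-0.0194,0.0112,0,0,0,35.6],
  [-0.0194,0.0112,0,0,0,35.6],
])

```text
t: 6.55
tool_pos: [0.4609, -0.3004, 0.1006]
orientation: [-2.943, -1.097, 0.003]
force: [-5.8, -1.5, 3.6]
opening: 0.012
gripper_force: 25.0
```

```bash
python3 - <<'E'
from h import *
st=robot.read_state(); im=robot.read_camera("wrist"); t=robot.read_camera("top"); cv2.imwrite("pics/t2.png",t[:,:,::-1])
print(st["t"],st["tool_pos"],st["orientation"],st["force"])
a=cv2.resize(t[155:275,320:420],None,fx=4,fy=5,interpolation=cv2.INTER_CUBIC)
a=cv2.resize(t[155:275,310:410],None,fx=4,fy=4,interpolation=cv2.INTER_CUBIC)
b=cv2.resize(im,(640,480))[:, 240:]
cv2.imwrite("pics/c2.png",np.hstack([a,b])[:,:,::-1])
E
```

```text
6.55 [ 0.46086353 -0.3004203   0.10058512] [-2.94314833 -1.097262    0.00337354] [-5.81242602 -1.50674825  3.630551  ]
```

View pics/c2.png

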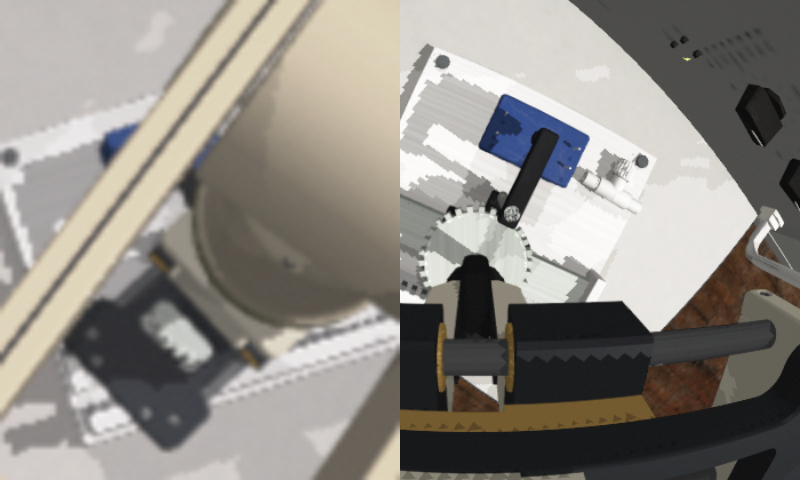

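The pick-up end, near (543,137) in this composite, looks about mid-capacitor. I'll check it with parallax taken out.

```bash
python3 - <<'E'
from h import *
st=robot.read_state()
P=lambda a:((a[0]-160)*.875,a[1]*.875)
K0=np.array([.4498,-.2601]);y=np.radians(16.5);ex=np.array([np.cos(y),np.sin(y)]);ey=np.array([-np.sin(y),np.cos(y)])
tip=atz("wrist",P((543,137)),.088,st)[:2]; print("arm end",tip,"kinematic tip",st["tool_pos"][:2]+.083*ex)
C=[atz("wrist",P(a),.055,st)[:2] for a in((503,95),(588,135),(568,187),(480,148))]
print(np.round(C,4).tolist(),np.mean(C,0),[np.linalg.norm(C[i]-C[i-1]).round(4) for i in range(4)])
q=lambda x:[(x*1.0)]
c=(.5428,-.2755)
print("pred cap corners", (proj("wrist",box(*c,y,.035,.057,.055,.0551),st)[::2]/.875+[160,0]).round(0).tolist())
print("pred tip px",(proj("wrist",np.r_[st["tool_pos"][:2]+.083*ex,.088],st)/.875+[160,0]).round(0))
for cc in(c,np.mean(C,0)): d=cc-st["tool_pos"][:2]-.083*ex; print("along err",-d@ey,"across",d@ex)
E
```

```text
arm end [ 0.54048852 -0.27509053] kinematic tip [ 0.54042304 -0.27686823]
[[0.5483, -0.246], [0.5648, -0.2974], [0.534, -0.3091], [0.5167, -0.2563]] [ 0.54094316 -0.27718189] [np.float64(0.0332), np.float64(0.054), np.float64(0.0329), np.float64(0.0556)]
pred cap corners [[567.0, 185.0], [477.0, 143.0], [592.0, 132.0], [503.0, 88.0]]
pred tip px [[546. 140.]]
along err -0.0006367965831908055 across 0.0026676715516550523
along err 0.00044846278125184843 across 0.00040961847423906647
```

The pick-up is within about 1–3 mm of the capacitor's middle. I'll release and lift.

Request:
carry_out([
  [0,0,0,0,0,0],
  [0,0,0,0,0,0],
  [0,0,0,0,0,0],
  [0,0,0,0,0,0],
  [0,0,0,0,0,0],
  [0,0,0,0,0,0],
], jaw=100)

```text
t: 7.4
tool_pos: [0.462, -0.3, 0.1006]
orientation: [-2.943, -1.099, -0.0]
force: [-0.5, -0.2, 0.5]
opening: 0.0563
gripper_force: 0.0
```

Request:
carry_out([
  [0,0,-0.02,0,0,0],
  [0,0,-0.05,0,0,0],
  [0,0,-0.09,0,0,0],
  [0,0,-0.12,0,0,0],
  [0,0,-0.12,0,0,0],
  [0,0,-0.12,0,0,0],
])

```text
t: 8.15
tool_pos: [0.4619, -0.2999, 0.2206]
orientation: [2.943, 1.098, -0.0]
force: [-0.3, 0.6, -1.3]
opening: 0.0567
gripper_force: 0.0
```

```bash
python3 - <<'E'
from h import *
import pickle
st=robot.read_state(); im=robot.read_camera("wrist"); pickle.dump(st,open("st3.pkl","wb"))
print(st["t"],st["tool_pos"],st["force"])
c=(.5428,-.2755);y=np.radians(16.5)
z=np.ascontiguousarray(cv2.resize(im,None,fx=1.4,fy=1.4)[:,:,::-1])
for p in np.vstack([proj("wrist",box(*c,y,.035,.057,.055,.0551),st)[::2],proj("wrist",[.5408,-.2768,.088],st)]): cv2.circle(z,tuple(int(v) for v in p*1.4),2,(0,0,255),-1)
cv2.imwrite("pics/w3.png",z)
E
```

```text
8.15 [ 0.46188638 -0.29989955  0.22057461] [-0.31105308  0.60378808 -1.2560653 ]
```

View pics/w3.png

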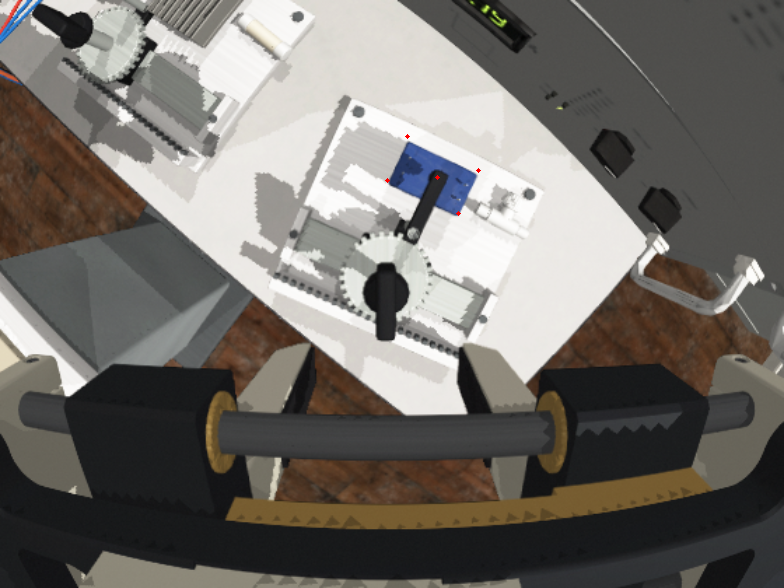

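The wing is free and the arm is clear. The pick-up end, at (437,177), lies over the capacitor's middle at about (435,177), and the other stage looks untouched. Handing in.

```bash
python3 -c "
from plant import robot
print(robot.close_job())"
```

```text
the job is handed in; nothing more can be done
None
```

The job is handed in: I turned the knob about 66° clockwise, the carriage ran about 41 mm, and by my camera measurements the pick-up stands within about 3 mm of the capacitor's middle (limit 10 mm), though the hand-in gave no verdict.

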